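Set the bench fan to its third step and start it

ROBOT

A 7-joint arm with a two-finger parallel gripper is mounted at the origin on a cart in front of the work surface, level with it; the furniture and walls round the work are solid. World frame = base frame: x ahead of the robot, y to its left, z up, the work surface at z = 0. Lengths are in mm, angles in rad, forces in N, time in s.
With the tool pointing down it reaches from about 375 to 925 mm from the base axis. Payload 3.1 kg.
Tool frame: the origin (TCP) lies between the finger pads; the fingertips stand 8 mm ahead of it and the grasp point (between the pads) lies 11 mm behind it; z points along the fingers, y is the direction in which the jaws open and shut (so a half turn about z gives the same grasp; the last joint's range is limited). The gripper opens to 85 mm and grips with 20 to 120 N. Pads are 22 mm wide; open, the fingers measure 114 mm over their backs; the gripper's body (76 mm by 85 mm) begins 54 mm behind the grasp point. The pads swing forward as they close: fully open they stand 13 mm farther back than shut.
Start: joints at [-1.2, 0.383, 0.044, 1.598, -0.018, 1.161, -0.05], TCP at [293.66, 579.885, 239.269] pointing down, gripper open.
Joint ranges: [-2.61, 2.61], [-0.41, 2.15], [-1.48, 1.57], [0, 2.5], [-1.57, 4.71], [0.05, 1.97], [-2.85, 2.85]. Speed limits (rad/s): [2.79, 2.79, 3.14, 3.14, 3.14, 3.14, 3.14].

INTERFACE

Orientations are given as a rotation vector (axis times angle).
In Python, from cell import env gives the robot as it stands.
- The arm moves only by the tool step_arm, never from a script. Its argument "deltas" is a list of rows, each an object of numbers: "x", "y", "z": the shift along the tool's x, y, z in cm; "ax", "ay", "az": the turn, a rotation vector about the tool's x, y, z in degrees; "hand": the closure, from 0 (fully open) to 1 (shut). In form: [{"x": .., "y": .., "z": .., "ax": .., "ay": .., "az": .., "hand": ..}, ...]. A call has exactly 10 rows; each row shifts and turns the commanded pose from where the row before left it, along the tool's axes as they then stand; what a row does not reach is not made up. A row lasts 1/10 s, in which the tool goes at most 50 mm and 8.59 degrees, less where a joint would pass 70% of its speed; a pose out of reach is approached as far as the arm can. A call is refused whole if a number of a shift passes 5 or a number of a turn 8.59, either way. A call with a gripper value outside its range is refused whole. The fingers move at their own pace and stop on an object; the grip force is fixed at half the most. Time passes only in rows, so rows that do not move let the fingers close, or fill a call up. It gives the time, the measured TCP pose, the force and the opening at its end, in the units of the state.
- env.get_state(): the state, without advancing time (a new reading comes with each control period).
- env.capture(name): name is "side" or "top" or "wrist"; returns the picture (420x560x3 uint8, red, green, blue); there is no depth.
- env.camera_params(name): a dict with "fov_y" (degrees; the focal length in pixels is half the picture's height over the tangent of half this angle, whatever the lens; pixels are square), "cx", "cy" (the principal point, pixels), "R" (3x3) and "t" (3): a world point X has camera coordinates R X + t. Camera axes: x right, y down, z forward; pixel columns grow to the right and rows downward; lengths in mm; the calibration is good to about 2 mm. A picture is of the moment at which its call begins: read the wrist's pose just before it. camera_params takes no time and is no camera call; for the wrist camera it gives the pose at the moment of the call.
- env.hand_in(): hands the job in, once; it reports no verdict.
The state is a dict: "clock": time; "joint_pos": joint angles; "joint_velocities": joint speeds; "joint_efforts": joint torques, N m; "tool_pos": TCP position; "eef_rot": TCP orientation; "wrist_force": force on the tool from outside, world axes, zero at the start; "moment": the same for the moment, N m; "width": finger opening in mm.
Only numpy, scipy, OpenCV 4.12 (cv2) and the standard library are available. Lean on these libraries where they do the work, as an engineer would, in place of code of your own. Each camera call takes 0.05 s, during which the arm holds its last target. There are 200 camera calls.

TASK

On the bench fan's control box, push the sliding lever with a fingertip from its home end through three clicks and leave it resting in the third notch, without pinching it or ever running it on towards the fourth. Then press the round start button all the way down, let it come back up, and take the hand away. Leave the things standing round the box where they are.

Things in the scene. Friction and masses are not known exactly. Their poses are not given: they have to be found in the camera images.
- fan_box: Grey metal control box lying on the table, fixed in place, 150 mm (its x) by 260 mm (its y) by 50 mm high, flat top at 50 mm. Origin: centre of its underside; x along the short side (away from the robot when unturned), y along the long side, z up. A slot in its top runs along y with six marks across it, 20 mm apart; the marks get longer towards +y. The lever stands in the slot, the start button at the +y end of the box.
- step_slide (a joint): Travel of the lever, m: 0 at the home end (where it starts), growing towards the box's +y, 0.10 at the far end. Click notches at 0, 0.02, 0.04, 0.06 (the third click), 0.08 and 0.10. The resistance rises to about 6 N a quarter of the way to the next notch and falls; past half way between two notches the lever snaps forward by itself into the next one and is held there.
- start_button (a joint): Travel of the start button, m: 0 up, 0.006 fully down; a spring returns it, about 5 N when fully down.
- start_button_top (a point): Centre of the upper face of the round start button, 32 mm in diameter, pressed straight down; in the box's frame at x -20, y +85 mm.
- reel_a: Wooden thread reel wound with undyed thread, 35 mm across, 44 mm high, loose, standing in front of the box (its -x side), next to another alike. Origin: centre of its underside.
- reel_b: Wooden thread reel wound with undyed thread, 35 mm across, 44 mm high, loose, standing in front of the box (its -x side), next to another alike. Origin: centre of its underside.
- wax_cake: Yellow cake of beeswax, 38x52x18 mm, loose, beside the box's +y end. Origin: centre of its underside.
- lever_mid (a point): Middle of the black upright cap of the sliding lever, 70 mm above the table. The cap measures 26 mm along the box's x and 14 mm along the box's y, and reaches from 53 to 87 mm above the table. At home its middle is at x -20, y -90 mm in the box's frame. It needs up to about 6 N of push; more than 25 N on it counts as pinching or forcing.

How it is judged:
By the outcome, as a careful person would: the job done as asked, in the order asked, and still so for the second after the job is handed in, with the robot touching nothing.
It also fails if it takes over 45 s, if anything falls off the work surface, if the arm or the gripper's body presses on something with over 40 N, if the wrist force passes 120 N, or if a joint passes its speed limit or range.

## Working session

There is one attempt and no reset: what is moved stays moved. The work goes in short steps, Python scripts to look and compute and a tool call to move; the robot and the scene stay as the last step left them, time stands still between calls to the robot, and variables do not carry over. Pictures are saved under pics/ and viewed, about 8 in all and at most 12, crops included, and the job is handed in when it is done.

Besides the shell and the picture viewer there is one more tool, called after "Emit:" in YAML: its name, and indented under it one key for each argument. step_arm: Moves the arm, as the interface text tells. Its arguments: {"type":"object","properties":{"deltas":{"type":"array","items":{"type":"object","properties":{"x":{"type":"number"},"y":{"type":"number"},"z":{"type":"number"},"ax":{"type":"number"},"ay":{"type":"number"},"az":{"type":"number"},"hand":{"type":"number"}}}}},"required":["deltas"]}

```bash
mkdir -p pics; ls; python3 - <<'E'
from cell import env
import cv2
s=env.get_state();print(s)
a=env.capture("top");b=env.capture("side")
cv2.imwrite("pics/top0.png",a[:,:,::-1]);cv2.imwrite("pics/side0.png",b[:,:,::-1])
for n in("top","side","wrist"):print(n,env.camera_params(n))
E
```

```text
pics
{'clock': 0.0, 'joint_pos': array([-1.19979915,  0.38380284,  0.04386074,  1.59959488, -0.01789981,
        1.1612209 , -0.04986921]), 'joint_velocities': array([ 0.00063238,  0.00243691, -0.00146748, -0.00137381,  0.00060315,
       -0.00077644,  0.00044023]), 'joint_efforts': array([ 2.46975533e-04, -4.33467364e+01,  1.02484010e+00, -2.49507701e+01,
        1.05861796e-02,  1.13763713e-02, -7.90407633e-07]), 'tool_pos': array([293.27593317, 579.02809605, 237.89866582]), 'eef_rot': array([-0.7294212 , -3.05526001,  0.00407062]), 'wrist_force': array([-0.13144701,  0.2451357 , -0.61868878]), 'moment': array([-0.00536786, -0.02279347, -0.03547735]), 'width': 85.31269217918678}
top {'fov_y': 57.66882234517557, 'cx': 277.6925214499117, 'cy': 212.34712361285386, 'R': array([[-0.01708919, -0.99966223,  0.01958043],
       [-0.99067987,  0.01428238, -0.13545996],
       [ 0.13513455, -0.02171284, -0.99058932]]), 't': array([ 80.82203772, 501.92839557, 854.58263884])}
side {'fov_y': 50.447800229851225, 'cx': 278.9828381890065, 'cy': 207.30204300302103, 'R': array([[-0.9936195 , -0.11275171, -0.00271082],
       [-0.04889288,  0.45227696, -0.89053638],
       [ 0.10163554, -0.88472177, -0.45490396]]), 't': array([531.58099833,  64.4033062 , 901.57429086])}
wrist {'fov_y': 71.96252885929708, 'cx': 278.76624899287395, 'cy': 207.14165500958012, 'R': array([[ 0.45248155,  0.89176877, -0.00298406],
       [ 0.85176857, -0.4311897 ,  0.29759998],
       [ 0.26410367, -0.13720023, -0.95468599]]), 't': array([-649.3329674 ,  -39.07026611,  380.47719986])}
```

View pics/top0.png

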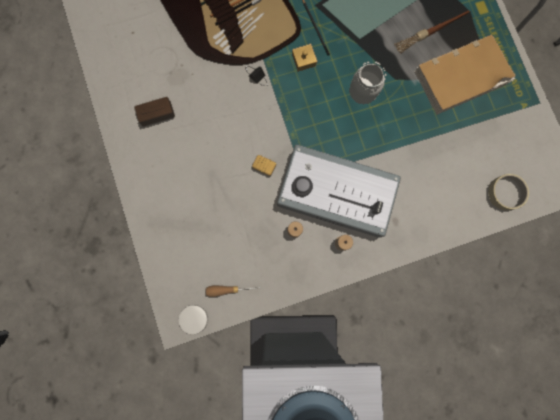

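View pics/side0.png

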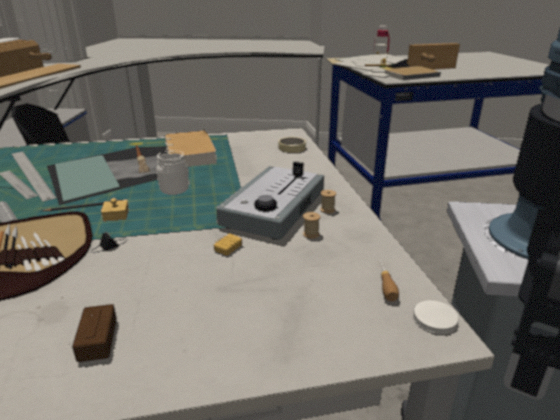

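The top view shows the box centred near (340,192), with the button at (303,186), the lever near (377,208), reels at (295,229) and (345,242), and wax at (264,165). The side view has the button at (265,203) and the lever at (298,169).

```bash
cat > h.py <<'E'
import numpy as np,cv2
from cell import env
def ray(n,u,v,p=None):
    p=p or env.camera_params(n);f=210/np.tan(np.radians(p["fov_y"]/2));R=np.array(p["R"]);t=np.array(p["t"])
    d=R.T@np.array([(u-p["cx"])/f,(v-p["cy"])/f,1]);return -R.T@t,d
def onz(n,u,v,z,p=None):
    c,d=ray(n,u,v,p);return c+d*(z-c[2])/d[2]
def proj(n,X,p=None):
    p=p or env.camera_params(n);f=210/np.tan(np.radians(p["fov_y"]/2));q=np.array(p["R"])@X+p["t"];return np.array([p["cx"]+f*q[0]/q[2],p["cy"]+f*q[1]/q[2]])
def tri(n1,a,n2,b):
    c,d=ray(n1,*a);e,g=ray(n2,*b);s=np.linalg.lstsq(np.c_[d,-g],e-c,rcond=None)[0]
    return (c+s[0]*d+e+s[1]*g)/2,np.linalg.norm(c+s[0]*d-e-s[1]*g)
E
python3 - <<'E'
from h import *
a=cv2.imread("pics/top0.png");b=cv2.imread("pics/side0.png")
A=cv2.resize(a[135:255,245:415],None,fx=4.4,fy=4.4,interpolation=cv2.INTER_CUBIC)
cv2.imwrite("pics/topc.png",A)
print("button",tri("top",(303,186),"side",(265,203)))
print("lever",tri("top",(377,207),"side",(298,165)))
for z in (50,60):print(z,onz("top",303,186,z),onz("side",265,203,z))
for n,u,v,z in(("reelA",295,229,44),("reelB",345,242,44),("wax",264,164,18)):print(n,onz("top",u,v,z))
# box outline: not table colour; white panel
hsv=cv2.cvtColor(a,cv2.COLOR_BGR2HSV)
for lo in((0,0,150),):
    m=cv2.inRange(hsv,lo,(180,25,255));m[:140]=0;m[245:]=0;m[:,:270]=0;m[:,410:]=0
    c=max(cv2.findContours(m,0,2)[0],key=cv2.contourArea)
    r=cv2.minAreaRect(c);print(r,cv2.contourArea(c))
    P=np.array([onz("top",*q,50) for q in cv2.boxPoints(r)]);print(P,P.mean(0),np.linalg.norm(np.diff(P,axis=0),axis=1))
E
```

```text
button (array([560.9317621 ,  14.60575913,  58.60935691]), np.float64(2.54831226307992))
lever (array([ 505.93297167, -146.35922185,   81.49899204]), np.float64(1.1374906757231147))
50 [561.41065983  13.78587461  50.        ] [564.82590806  -2.91962833  50.        ]
60 [559.34492088  14.69433541  60.        ] [561.83921545  16.92574035  60.        ]
reelA [462.66550909  34.18773383  44.        ]
reelB [431.14386789 -79.39926084  44.        ]
wax [623.22281488 103.5379083   18.        ]
((339.7113952636719, 189.41371154785156), (109.08486938476562, 56.033905029296875), 16.645036697387695) 5211.0
[[ 527.92555764   68.81919789   50.        ]
 [ 654.76205945   28.98472506   50.        ]
 [ 576.97043905 -212.73062103   50.        ]
 [ 452.42625655 -168.28038642   50.        ]] [553.02107817 -70.80177112  50.        ] [132.94466299 253.92488011 132.23871125]
```

View pics/topc.png

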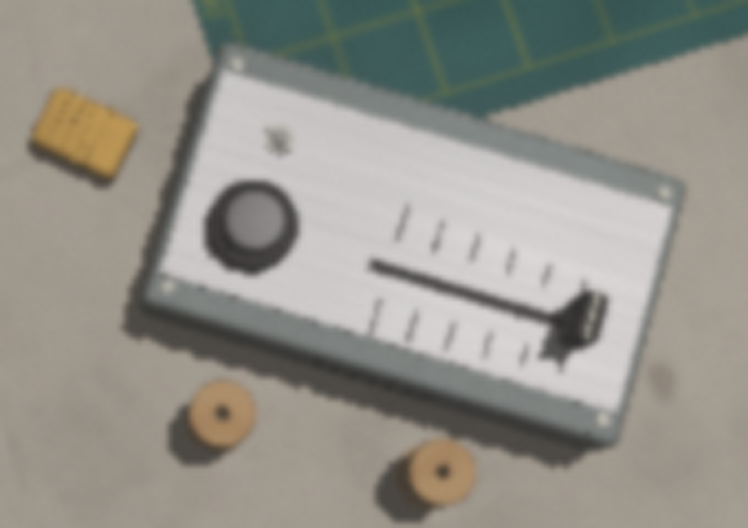

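```bash
cat >> h.py <<'E'
from scipy.spatial.transform import Rotation as Ro
def load():
    c,s=np.cos(YAW),np.sin(YAW);return np.array([[c,-s,0],[s,c,0],[0,0,1]])
def b2w(p): return load()@np.array(p,float)+[*O,0]
def w2b(p): return load().T@(np.array(p)-[*O,0])
def goal(pb,yaw_off=0.):
    "delta in tool frame (cm) and turn (deg) to box-frame TCP target, tool y along box y, tool down"
    s=env.get_state();R=Ro.from_rotvec(s["eef_rot"]);B=load()
    T=Ro.from_matrix(np.c_[-B[:,0],B[:,1],[0,0,-1]])
    print("t",s["clock"],"box pos",w2b(s["tool_pos"]).round(1),"F",s["wrist_force"].round(1),"w",round(s["width"],1))
    print("delta now-frame cm",(R.inv().apply(b2w(pb)-s["tool_pos"])/10).round(2),"aligned",(T.inv().apply(b2w(pb)-s["tool_pos"])/10).round(2),"turn",np.degrees((R.inv()*T).as_rotvec()).round(2))
E
python3 - <<'E'
from h import *
import h
C=np.array([(222,47),(683,183),(615,440),(147,302)])/4.4+[245-.4,135-.4]
loc=np.array([(75,130),(75,-130),(-75,-130),(-75,130)],float)
W=np.array([onz("top",*q,50)[:2] for q in C])
print(W.round(),np.linalg.norm(np.diff(W,axis=0),axis=1))
bt=onz("top",253/4.4+244.6,220/4.4+134.6,59)[:2];lv=onz("top",593/4.4+244.6,315/4.4+134.6,87)[:2]
L=np.vstack([loc,(-20,85),(-20,-90)]);Q=np.vstack([W,bt,lv])
l=L-L.mean(0);q=Q-Q.mean(0)
yaw=np.arctan2((l[:,0]*q[:,1]-l[:,1]*q[:,0]).sum(),(l*q).sum())
R=np.array([[np.cos(yaw),-np.sin(yaw)],[np.sin(yaw),np.cos(yaw)]]);O=Q.mean(0)-R@L.mean(0)
print("yaw",np.degrees(yaw),"O",O,"res",(Q-(L@R.T+O)).round(1).tolist())
open("h.py","a").write(f"YAW={yaw:.5f};O=({O[0]:.2f},{O[1]:.2f})\n")
h.YAW=yaw;h.O=O
for n,p in(("reelA",(462.7,34.2,44)),("reelB",(431.1,-79.4,44)),("wax",(623,103.5,18))):print(n,h.w2b(p).round())
goal((-20,-140,160))
E
```

```text
[[ 659.   30.]
 [ 582. -213.]
 [ 446. -169.]
 [ 522.   72.]] [254.46803137 142.40728642 252.71458918]
yaw -17.708942942933522 O [552.90218062 -70.07058308] res [[-5.1, -1.1], [-3.1, 4.1], [4.3, 2.2], [0.9, -4.4], [3.1, -0.4], [-0.2, -0.4]]
reelA [-118.   72.   44.]
reelB [-113.  -46.   44.]
wax [ 14. 187.  18.]
t 0.1 box pos [-444.8  539.5  238. ] F [ 0.9  0.7 -0.1] w 85.6
delta now-frame cm [-52.74 -60.31   7.95] aligned [-42.48 -67.95   7.8 ] turn [-0.14 -0.   -9.15]
```

Emit:
step_arm:
  deltas:
    - {"az": -4.6,"hand": 1}
    - {"az": -4.5,"hand": 1}
    - {"x": -1.7,"y": -2.7,"hand": 1}
    - {"x": -1.7,"y": -2.7,"hand": 1}
    - {"x": -1.7,"y": -2.7,"hand": 1}
    - {"x": -1.7,"y": -2.7,"hand": 1}
    - {"x": -1.7,"y": -2.7,"hand": 1}
    - {"x": -1.7,"y": -2.7,"hand": 1}
    - {"x": -1.7,"y": -2.7,"hand": 1}
    - {"x": -1.7,"y": -2.7,"hand": 1}

```text
invalid input at $.deltas[0]: expected keys x, y, z, ax, ay, az, hand
```

Emit:
step_arm:
  deltas:
    - {"x": -1.7,"y": -2.7,"hand": 1}
    - {"x": -1.7,"y": -2.7,"hand": 1}
    - {"x": -1.7,"y": -2.7,"hand": 1}
    - {"x": -1.7,"y": -2.7,"hand": 1}
    - {"x": -1.7,"y": -2.7,"hand": 1}
    - {"x": -1.7,"y": -2.7,"hand": 1}
    - {"x": -1.7,"y": -2.7,"hand": 1}
    - {"x": -1.7,"y": -2.7,"hand": 1}
    - {"x": -1.7,"y": -2.7,"hand": 1}
    - {"x": -1.7,"y": -2.7,"hand": 1}

```text
invalid input at $.deltas[0]: expected keys x, y, z, ax, ay, az, hand
```

Emit:
step_arm:
  deltas:
    - {"x": -1.7,"y": -2.7,"hand": 1}
    - {"x": -1.7,"y": -2.7,"hand": 1}
    - {"x": -1.7,"y": -2.7,"hand": 1}
    - {"x": -1.7,"y": -2.7,"hand": 1}
    - {"x": -1.7,"y": -2.7,"hand": 1}
    - {"x": -1.7,"y": -2.7,"hand": 1}
    - {"x": -1.7,"y": -2.7,"hand": 1}
    - {"z": 2.5,"hand": 1}
    - {"z": 2.5,"hand": 1}
    - {"hand": 1}

```text
invalid input at $.deltas[0]: expected keys x, y, z, ax, ay, az, hand
```

```bash
python3 - <<'E'
from h import *
goal((-20,-140,68))
p=env.camera_params("wrist");a=env.capture("wrist")
cv2.imwrite("pics/w1.png",a[:,:,::-1])
for X in((-20,-90,87),(-20,85,59),(75,130,50),(-75,-130,50)):print(X,proj("wrist",b2w(X),p))
print(w2b(-np.array(p["R"]).T@p["t"]))
E
```

```text
t 0.1 box pos [-444.8  539.5  238. ] F [ 0.9  0.7 -0.1] w 85.6
delta now-frame cm [-52.73 -60.29  17.15] aligned [-42.48 -67.95  17.  ] turn [-0.14 -0.   -9.15]
(-20, -90, 87) [-75.92353982 516.2642842 ]
(-20, 85, 59) [ 44.05282066 482.99264652]
(75, 130, 50) [ 94.2121257  510.22218622]
(-75, -130, 50) [-89.47632663 467.67402722]
[-519.04018154  552.79153649  372.92591731]
```

View pics/w1.png

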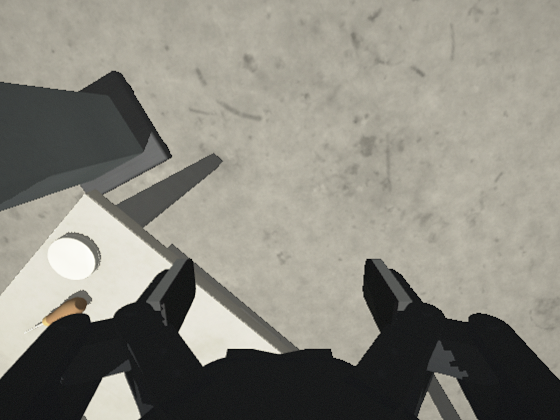

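The calls were refused because every key has to be given in each row. That picture shows only the open fingers (tips near (188,265) and (373,265)) and the table edge. I'll resend with all the keys.

Emit:
step_arm:
  deltas:
    - {"x": 0,"y": 0,"z": 0,"ax": 0,"ay": 0,"az": -4.6,"hand": 1}
    - {"x": 0,"y": 0,"z": 0,"ax": 0,"ay": 0,"az": -4.5,"hand": 1}
    - {"x": -1.7,"y": -2.7,"z": 0,"ax": 0,"ay": 0,"az": 0,"hand": 1}
    - {"x": -1.7,"y": -2.7,"z": 0,"ax": 0,"ay": 0,"az": 0,"hand": 1}
    - {"x": -1.7,"y": -2.7,"z": 0,"ax": 0,"ay": 0,"az": 0,"hand": 1}
    - {"x": -1.7,"y": -2.7,"z": 0,"ax": 0,"ay": 0,"az": 0,"hand": 1}
    - {"x": -1.7,"y": -2.7,"z": 0,"ax": 0,"ay": 0,"az": 0,"hand": 1}
    - {"x": -1.7,"y": -2.7,"z": 0,"ax": 0,"ay": 0,"az": 0,"hand": 1}
    - {"x": -1.7,"y": -2.7,"z": 0,"ax": 0,"ay": 0,"az": 0,"hand": 1}
    - {"x": -1.7,"y": -2.7,"z": 0,"ax": 0,"ay": 0,"az": 0,"hand": 1}

```text
clock: 1.15
tool_pos: [357.3, 331.1, 239.0]
eef_rot: [-0.485, -3.104, 0.001]
wrist_force: [0.3, -0.1, -0.1]
width: 0.2
```

Emit:
step_arm:
  deltas:
    - {"x": -1.7,"y": -2.7,"z": 0,"ax": 0,"ay": 0,"az": 0,"hand": 1}
    - {"x": -1.7,"y": -2.7,"z": 0,"ax": 0,"ay": 0,"az": 0,"hand": 1}
    - {"x": -1.7,"y": -2.7,"z": 0,"ax": 0,"ay": 0,"az": 0,"hand": 1}
    - {"x": -1.7,"y": -2.7,"z": 0,"ax": 0,"ay": 0,"az": 0,"hand": 1}
    - {"x": -1.7,"y": -2.7,"z": 0,"ax": 0,"ay": 0,"az": 0,"hand": 1}
    - {"x": -1.7,"y": -2.7,"z": 0,"ax": 0,"ay": 0,"az": 0,"hand": 1}
    - {"x": -1.7,"y": -2.7,"z": 0,"ax": 0,"ay": 0,"az": 0,"hand": 1}
    - {"x": -1.7,"y": -2.7,"z": 0,"ax": 0,"ay": 0,"az": 0,"hand": 1}
    - {"x": -1.7,"y": -2.7,"z": 0,"ax": 0,"ay": 0,"az": 0,"hand": 1}
    - {"x": -1.7,"y": -2.7,"z": 0,"ax": 0,"ay": 0,"az": 0,"hand": 1}

```text
clock: 2.15
tool_pos: [436.7, 22.4, 239.1]
eef_rot: [-0.485, -3.104, -0.0]
wrist_force: [0.3, 1.2, 0.5]
width: -0.3
```

Emit:
step_arm:
  deltas:
    - {"x": -1.7,"y": -2.7,"z": 0,"ax": 0,"ay": 0,"az": 0,"hand": 1}
    - {"x": -1.7,"y": -2.7,"z": 0,"ax": 0,"ay": 0,"az": 0,"hand": 1}
    - {"x": -1.7,"y": -2.7,"z": 0,"ax": 0,"ay": 0,"az": 0,"hand": 1}
    - {"x": -1.7,"y": -2.7,"z": 0,"ax": 0,"ay": 0,"az": 0,"hand": 1}
    - {"x": -1.7,"y": -2.7,"z": 0,"ax": 0,"ay": 0,"az": 0,"hand": 1}
    - {"x": -1.7,"y": -2.7,"z": 0,"ax": 0,"ay": 0,"az": 0,"hand": 1}
    - {"x": -1.7,"y": -2.7,"z": 0,"ax": 0,"ay": 0,"az": 0,"hand": 1}
    - {"x": 0,"y": 0,"z": 2.5,"ax": 0,"ay": 0,"az": 0,"hand": 1}
    - {"x": 0,"y": 0,"z": 2.5,"ax": 0,"ay": 0,"az": 0,"hand": 1}
    - {"x": 0,"y": 0,"z": 0,"ax": 0,"ay": 0,"az": 0,"hand": 1}

```text
clock: 3.15
tool_pos: [489.3, -191.7, 185.8]
eef_rot: [-0.485, -3.096, -0.0]
wrist_force: [-0.6, -0.1, -0.2]
width: 0.0
```

```bash
python3 - <<'E'
from h import *
goal((-20,-140,68))
p=env.camera_params("wrist");a=env.capture("wrist")
cv2.imwrite("pics/w2.png",a[:,:,::-1])
for X in((-20,-90,87),(-20,85,59),(75,130,50),(-75,-130,50)):print(X,proj("wrist",b2w(X),p))
print(w2b(-np.array(p["R"]).T@p["t"]))
E
```

```text
t 3.15 box pos [ -23.6 -135.2  185.8] F [-0.6 -0.1 -0.2] w 0.0
delta now-frame cm [-0.45 -0.46 11.78] aligned [-0.36 -0.48 11.78] turn [-0.07 -0.47 -0.09]
(-20, -90, 87) [331.02052517 214.69536058]
(-20, 85, 59) [511.38882433 205.06558326]
(75, 130, 50) [526.61648327 287.8901637 ]
(-75, -130, 50) [283.66318034 145.39250411]
[ -97.69966793 -133.96012552  321.33969441]
```

View pics/w2.png

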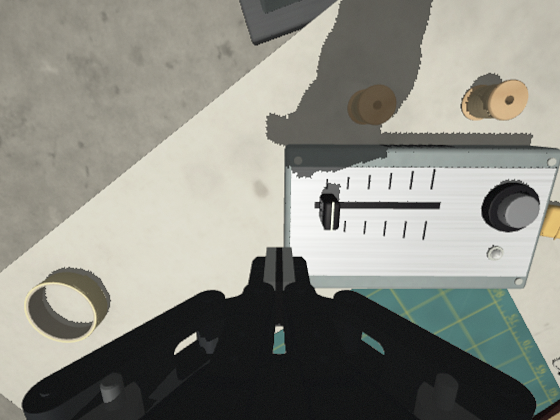

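The view shows the lever cap at (331,211), as predicted. The button is at (519,210), a few px beyond its prediction, and the closed fingertips at about x = 250–307 are clear of everything. I'll descend behind the lever.

Emit:
step_arm:
  deltas:
    - {"x": -0.4,"y": -0.5,"z": 2,"ax": 0,"ay": 0,"az": 0,"hand": 1}
    - {"x": 0,"y": 0,"z": 2,"ax": 0,"ay": 0,"az": 0,"hand": 1}
    - {"x": 0,"y": 0,"z": 2,"ax": 0,"ay": 0,"az": 0,"hand": 1}
    - {"x": 0,"y": 0,"z": 2,"ax": 0,"ay": 0,"az": 0,"hand": 1}
    - {"x": 0,"y": 0,"z": 2,"ax": 0,"ay": 0,"az": 0,"hand": 1}
    - {"x": 0,"y": 0,"z": 1.5,"ax": 0,"ay": 0,"az": 0,"hand": 1}
    - {"x": 0,"y": 0.5,"z": 0,"ax": 0,"ay": 0,"az": 0,"hand": 1}
    - {"x": 0,"y": 0.5,"z": 0,"ax": 0,"ay": 0,"az": 0,"hand": 1}
    - {"x": 0,"y": 0.5,"z": 0,"ax": 0,"ay": 0,"az": 0,"hand": 1}
    - {"x": 0,"y": 0,"z": 0,"ax": 0,"ay": 0,"az": 0,"hand": 1}

```text
clock: 4.2
tool_pos: [501.0, -183.0, 75.4]
eef_rot: [0.481, 3.102, 0.001]
wrist_force: [0.3, 0.3, -0.5]
width: -0.1
```

```bash
cat >> h.py <<'E'
def look(name,X,fn,half=(60,45),k=6):
    p=env.camera_params(name);u,v=proj(name,b2w(X),p).astype(int);a=env.capture(name)[:,:,::-1]
    y0,x0=max(v-half[1],0),max(u-half[0],0)
    cv2.imwrite(fn,cv2.resize(a[y0:v+half[1],x0:u+half[0]],None,fx=k,fy=k,interpolation=cv2.INTER_CUBIC));print("origin",x0,y0,"k",k,"target",u,v)
E
python3 - <<'E'
from h import *
goal((-20,-111,66))
look("wrist",(-20,-90,70),"pics/w3.png",(130,95),3)
E
```

```text
t 4.2 box pos [ -15.1 -123.4   75.4] F [ 0.3  0.3 -0.5] w -0.1
delta now-frame cm [0.49 1.24 0.94] aligned [0.49 1.24 0.94] turn [0.07 0.12 0.08]
origin 209 159 k 3 target 339 254
```

View pics/w3.png

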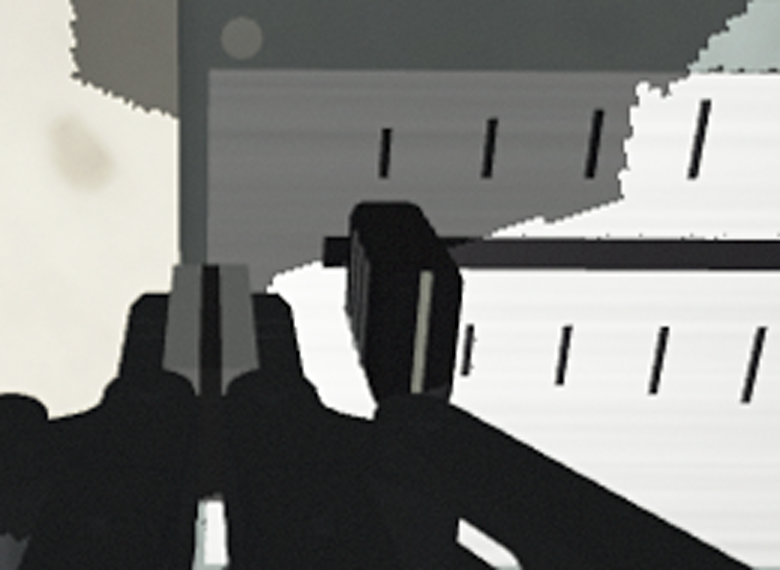

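The fingertip is at crop x≈210 (half-width about 7 mm, with wider knuckles above it) and the cap face is at ≈350, so the way is clear. I'll raise a little so that only the tips meet the cap, then creep forward.

Emit:
step_arm:
  deltas:
    - {"x": 0.2,"y": 0,"z": -0.7,"ax": 0,"ay": 0,"az": 0,"hand": 1}
    - {"x": 0.1,"y": 0.3,"z": 0,"ax": 0,"ay": 0,"az": 0,"hand": 1}
    - {"x": 0,"y": 0.3,"z": 0,"ax": 0,"ay": 0,"az": 0,"hand": 1}
    - {"x": 0,"y": 0.2,"z": 0,"ax": 0,"ay": 0,"az": 0,"hand": 1}
    - {"x": 0,"y": 0.2,"z": 0,"ax": 0,"ay": 0,"az": 0,"hand": 1}
    - {"x": 0,"y": 0.2,"z": 0,"ax": 0,"ay": 0,"az": 0,"hand": 1}
    - {"x": 0,"y": 0.2,"z": 0,"ax": 0,"ay": 0,"az": 0,"hand": 1}
    - {"x": 0,"y": 0.2,"z": 0,"ax": 0,"ay": 0,"az": 0,"hand": 1}
    - {"x": 0,"y": 0.2,"z": 0,"ax": 0,"ay": 0,"az": 0,"hand": 1}
    - {"x": 0,"y": 0.1,"z": 0,"ax": 0,"ay": 0,"az": 0,"hand": 1}

```text
clock: 5.25
tool_pos: [501.7, -166.9, 81.2]
eef_rot: [-0.487, -3.104, 0.004]
wrist_force: [-0.2, -3.7, -0.9]
width: -0.1
```

```bash
python3 - <<'E'
from h import *
goal((-18,-104,83))
E
```

```text
t 5.25 box pos [ -19.3 -107.8   81.2] F [-0.2 -3.7 -0.9] w -0.1
delta now-frame cm [-0.13  0.38 -0.18] aligned [-0.13  0.38 -0.18] turn [-0.13  0.01 -0.11]
```

Emit:
step_arm:
  deltas:
    - {"x": 0,"y": 0.1,"z": 0,"ax": 0,"ay": 0,"az": 0,"hand": 1}
    - {"x": 0,"y": 0.1,"z": 0,"ax": 0,"ay": 0,"az": 0,"hand": 1}
    - {"x": 0,"y": 0.1,"z": 0,"ax": 0,"ay": 0,"az": 0,"hand": 1}
    - {"x": 0,"y": 0.1,"z": 0,"ax": 0,"ay": 0,"az": 0,"hand": 1}
    - {"x": 0,"y": 0.1,"z": 0,"ax": 0,"ay": 0,"az": 0,"hand": 1}
    - {"x": 0,"y": 0.1,"z": 0,"ax": 0,"ay": 0,"az": 0,"hand": 1}
    - {"x": 0,"y": 0.1,"z": 0,"ax": 0,"ay": 0,"az": 0,"hand": 1}
    - {"x": 0,"y": 0.1,"z": 0,"ax": 0,"ay": 0,"az": 0,"hand": 1}
    - {"x": 0,"y": 0.1,"z": 0,"ax": 0,"ay": 0,"az": 0,"hand": 1}
    - {"x": 0,"y": 0,"z": 0,"ax": 0,"ay": 0,"az": 0,"hand": 1}

```text
clock: 6.25
tool_pos: [505.6, -155.4, 81.3]
eef_rot: [0.482, 3.104, 0.002]
wrist_force: [-0.3, -0.5, 1.0]
width: -0.0
```

```bash
python3 - <<'E'
from h import *
goal((-18,-95,83))
look("wrist",(-20,-80,70),"pics/w4.png",(130,95),3)
goal((-18,-95,83))
E
```

```text
t 6.25 box pos [-19.1 -95.6  81.3] F [-0.3 -0.5  1. ] w -0.0
delta now-frame cm [-0.11  0.06 -0.17] aligned [-0.11  0.06 -0.17] turn [ 0.06 -0.    0.04]
origin 175 161 k 3 target 305 256
t 6.3 box pos [-19.1 -96.   81.3] F [-0.4 -0.1 -0.5] w 0.0
delta now-frame cm [-0.11  0.1  -0.17] aligned [-0.11  0.1  -0.17] turn [ 0.05 -0.    0.02]
```

View pics/w4.png

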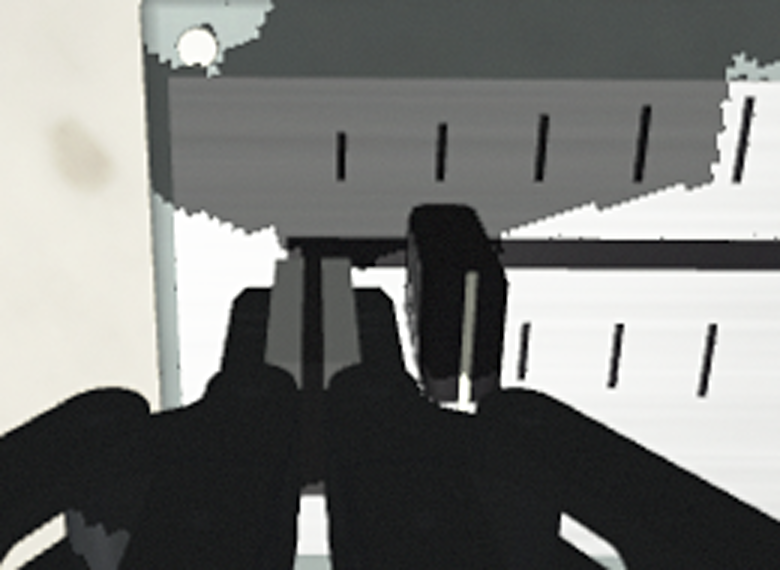

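The lever has snapped to notch 1, with the cap foot at the second mark (441,150) and the finger just short of the cap. Contact geometry gives travel ≈ TCP y + 109. On to the second notch.

Emit:
step_arm:
  deltas:
    - {"x": 0,"y": 0.2,"z": 0,"ax": 0,"ay": 0,"az": 0,"hand": 1}
    - {"x": 0,"y": 0.2,"z": 0,"ax": 0,"ay": 0,"az": 0,"hand": 1}
    - {"x": 0,"y": 0.2,"z": 0,"ax": 0,"ay": 0,"az": 0,"hand": 1}
    - {"x": 0,"y": 0.2,"z": 0,"ax": 0,"ay": 0,"az": 0,"hand": 1}
    - {"x": 0,"y": 0.2,"z": 0,"ax": 0,"ay": 0,"az": 0,"hand": 1}
    - {"x": 0,"y": 0.2,"z": 0,"ax": 0,"ay": 0,"az": 0,"hand": 1}
    - {"x": 0,"y": 0.2,"z": 0,"ax": 0,"ay": 0,"az": 0,"hand": 1}
    - {"x": 0,"y": 0.2,"z": 0,"ax": 0,"ay": 0,"az": 0,"hand": 1}
    - {"x": 0,"y": 0.2,"z": 0,"ax": 0,"ay": 0,"az": 0,"hand": 1}
    - {"x": 0,"y": 0.2,"z": 0,"ax": 0,"ay": 0,"az": 0,"hand": 1}

```text
clock: 7.3
tool_pos: [511.3, -137.2, 81.2]
eef_rot: [-0.486, -3.104, -0.002]
wrist_force: [0.1, 0.4, 0.0]
width: -0.6
```

Emit:
step_arm:
  deltas:
    - {"x": 0,"y": 0.1,"z": 0,"ax": 0,"ay": 0,"az": 0,"hand": 1}
    - {"x": 0,"y": 0.1,"z": 0,"ax": 0,"ay": 0,"az": 0,"hand": 1}
    - {"x": 0,"y": 0.1,"z": 0,"ax": 0,"ay": 0,"az": 0,"hand": 1}
    - {"x": 0,"y": 0.1,"z": 0,"ax": 0,"ay": 0,"az": 0,"hand": 1}
    - {"x": 0,"y": 0.1,"z": 0,"ax": 0,"ay": 0,"az": 0,"hand": 1}
    - {"x": 0,"y": 0.1,"z": 0,"ax": 0,"ay": 0,"az": 0,"hand": 1}
    - {"x": 0,"y": 0.1,"z": 0,"ax": 0,"ay": 0,"az": 0,"hand": 1}
    - {"x": 0,"y": 0.1,"z": 0,"ax": 0,"ay": 0,"az": 0,"hand": 1}
    - {"x": 0,"y": 0.1,"z": 0,"ax": 0,"ay": 0,"az": 0,"hand": 1}
    - {"x": 0,"y": 0,"z": 0,"ax": 0,"ay": 0,"az": 0,"hand": 1}

```text
clock: 8.3
tool_pos: [513.6, -130.0, 81.3]
eef_rot: [-0.486, -3.104, 0.002]
wrist_force: [-1.6, -2.4, 0.5]
width: 0.1
```

```bash
python3 - <<'E'
from h import *
goal((-18,-55,81))
look("wrist",(-20,-60,70),"pics/w5.png",(130,95),3)
E
```

```text
t 8.3 box pos [-19.2 -69.1  81.3] F [-1.6 -2.4  0.5] w 0.1
delta now-frame cm [-0.12  1.41  0.03] aligned [-0.12  1.41  0.03] turn [-0.07  0.   -0.09]
origin 163 161 k 3 target 293 256
```

View pics/w5.png

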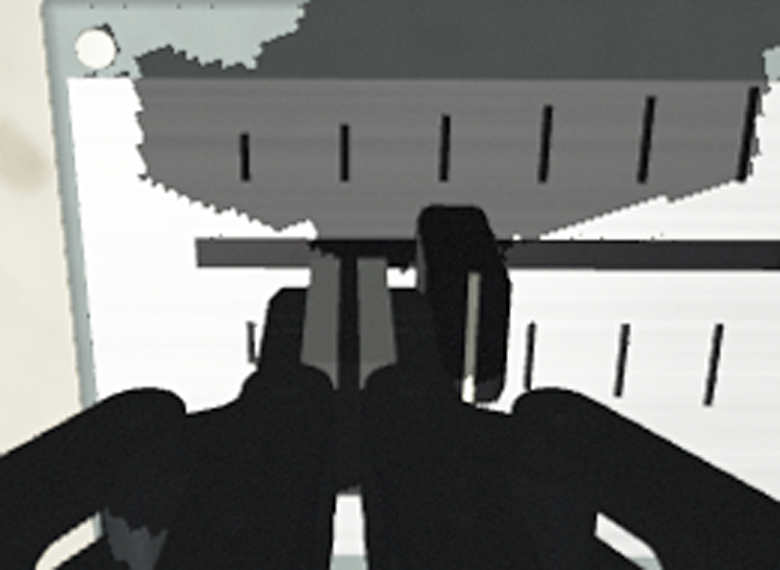

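Notch 2 is reached: the cap foot is at the third mark (445,150), with light contact at 2.4 N. One more 10 mm creep takes it past half way.

Emit:
step_arm:
  deltas:
    - {"x": 0,"y": 0.1,"z": 0,"ax": 0,"ay": 0,"az": 0,"hand": 1}
    - {"x": 0,"y": 0.1,"z": 0,"ax": 0,"ay": 0,"az": 0,"hand": 1}
    - {"x": 0,"y": 0.1,"z": 0,"ax": 0,"ay": 0,"az": 0,"hand": 1}
    - {"x": 0,"y": 0.1,"z": 0,"ax": 0,"ay": 0,"az": 0,"hand": 1}
    - {"x": 0,"y": 0.1,"z": 0,"ax": 0,"ay": 0,"az": 0,"hand": 1}
    - {"x": 0,"y": 0.1,"z": 0,"ax": 0,"ay": 0,"az": 0,"hand": 1}
    - {"x": 0,"y": 0.1,"z": 0,"ax": 0,"ay": 0,"az": 0,"hand": 1}
    - {"x": 0,"y": 0.1,"z": 0,"ax": 0,"ay": 0,"az": 0,"hand": 1}
    - {"x": 0,"y": 0.1,"z": 0,"ax": 0,"ay": 0,"az": 0,"hand": 1}
    - {"x": 0,"y": 0.1,"z": 0,"ax": 0,"ay": 0,"az": 0,"hand": 1}

```text
clock: 9.35
tool_pos: [517.6, -117.5, 81.2]
eef_rot: [0.482, 3.104, 0.003]
wrist_force: [-0.3, 0.1, 0.2]
width: -0.2
```

```bash
python3 - <<'E'
from h import *
goal((-18,-55,81))
look("wrist",(-20,-40,70),"pics/w6.png",(130,95),3)
goal((-18,-55,81))
E
```

```text
t 9.35 box pos [-19.2 -55.9  81.2] F [-0.3  0.1  0.2] w -0.2
delta now-frame cm [-0.12  0.09  0.02] aligned [-0.12  0.09  0.02] turn [ 0.11 -0.01  0.05]
origin 175 161 k 3 target 305 256
t 9.4 box pos [-19.2 -55.9  81.2] F [-0.9 -0.2 -0.5] w -0.0
delta now-frame cm [-0.12  0.09  0.02] aligned [-0.12  0.09  0.02] turn [ 0.1  -0.01  0.07]
```

View pics/w6.png

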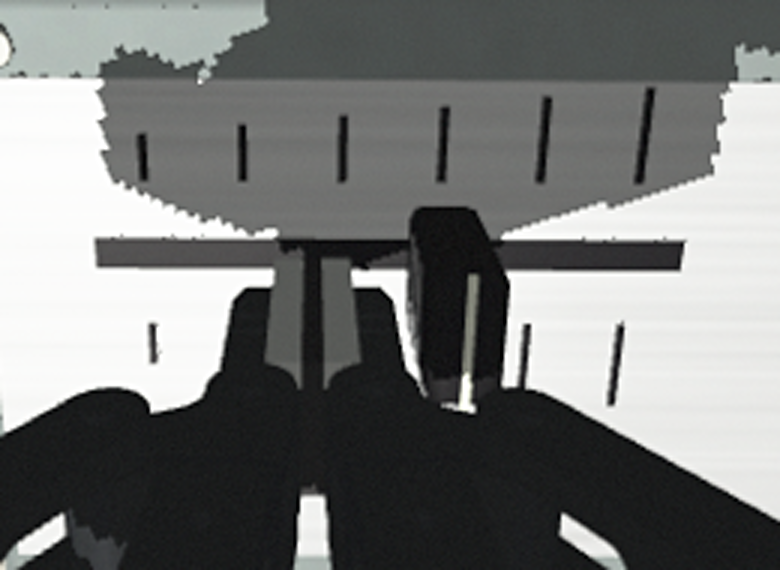

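The lever is in notch 3: its foot is at the fourth mark (443,150), with zero force and a gap to the finger. I'll back off, lift, and go above the button.

Emit:
step_arm:
  deltas:
    - {"x": 0,"y": -0.8,"z": 0,"ax": 0,"ay": 0,"az": 0,"hand": 1}
    - {"x": 0,"y": -0.7,"z": 0,"ax": 0,"ay": 0,"az": 0,"hand": 1}
    - {"x": 0,"y": 0,"z": -2,"ax": 0,"ay": 0,"az": 0,"hand": 1}
    - {"x": 0,"y": 0,"z": -2,"ax": 0,"ay": 0,"az": 0,"hand": 1}
    - {"x": 0,"y": 0,"z": -2,"ax": 0,"ay": 0,"az": 0,"hand": 1}
    - {"x": 0,"y": 2,"z": 0,"ax": 0,"ay": 0,"az": 0,"hand": 1}
    - {"x": 0,"y": 2.5,"z": 0,"ax": 0,"ay": 0,"az": 0,"hand": 1}
    - {"x": 0,"y": 2.5,"z": 0,"ax": 0,"ay": 0,"az": 0,"hand": 1}
    - {"x": 0,"y": 2.5,"z": 0,"ax": 0,"ay": 0,"az": 0,"hand": 1}
    - {"x": 0,"y": 0,"z": 0,"ax": 0,"ay": 0,"az": 0,"hand": 1}

```text
clock: 10.4
tool_pos: [542.5, -39.2, 141.2]
eef_rot: [0.476, 3.105, 0.003]
wrist_force: [0.3, -0.2, 0.4]
width: 0.1
```

```bash
python3 - <<'E'
from h import *
goal((-20,85,120))
p=env.camera_params("wrist");a=env.capture("wrist")[:,:,::-1]
cv2.imwrite("pics/w7.png",a)
for X in((-20,-30,87),(-20,85,59)):print(X,proj("wrist",b2w(X),p))
E
```

```text
t 10.4 box pos [-19.3  26.2 141.2] F [ 0.3 -0.2  0.4] w 0.1
delta now-frame cm [0.04 5.87 2.13] aligned [0.07 5.88 2.12] turn [ 0.13 -0.    0.3 ]
(-20, -30, 87) [197.23071766 228.14014973]
(-20, 85, 59) [351.62192507 215.70360851]
```

View pics/w7.png

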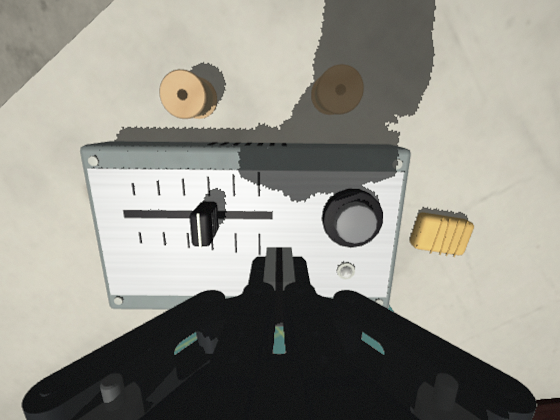

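The lever is still at the fourth mark (208,215). The button face is at (355,224), about (+3,+2) mm from nominal, so I'll aim there and come down to just above it.

Emit:
step_arm:
  deltas:
    - {"x": -0.2,"y": 2,"z": 0.5,"ax": 0,"ay": 0,"az": 0,"hand": 1}
    - {"x": 0,"y": 2,"z": 1,"ax": 0,"ay": 0,"az": 0,"hand": 1}
    - {"x": 0,"y": 2,"z": 1.5,"ax": 0,"ay": 0,"az": 0,"hand": 1}
    - {"x": 0,"y": 0,"z": 1.5,"ax": 0,"ay": 0,"az": 0,"hand": 1}
    - {"x": 0,"y": 0,"z": 1,"ax": 0,"ay": 0,"az": 0,"hand": 1}
    - {"x": 0,"y": 0,"z": 0.5,"ax": 0,"ay": 0,"az": 0,"hand": 1}
    - {"x": 0,"y": 0,"z": 0.2,"ax": 0,"ay": 0,"az": 0,"hand": 1}
    - {"x": 0,"y": 0,"z": 0.2,"ax": 0,"ay": 0,"az": 0,"hand": 1}
    - {"x": 0,"y": 0,"z": 0,"ax": 0,"ay": 0,"az": 0,"hand": 1}
    - {"x": 0,"y": 0,"z": 0,"ax": 0,"ay": 0,"az": 0,"hand": 1}

```text
clock: 11.45
tool_pos: [561.9, 12.1, 77.9]
eef_rot: [0.486, 3.103, -0.0]
wrist_force: [-1.9, -0.7, 3.4]
width: -0.2
```

```bash
python3 - <<'E'
from h import *
goal((-18,86,67))
p=env.camera_params("wrist");a=env.capture("wrist")[:,:,::-1]
cv2.imwrite("pics/w8.png",a)
E
```

```text
t 11.45 box pos [-16.4  81.   77.9] F [-1.9 -0.7  3.4] w -0.2
delta now-frame cm [0.16 0.5  1.09] aligned [0.16 0.5  1.09] turn [-0.01  0.06 -0.11]
```

View pics/w8.png

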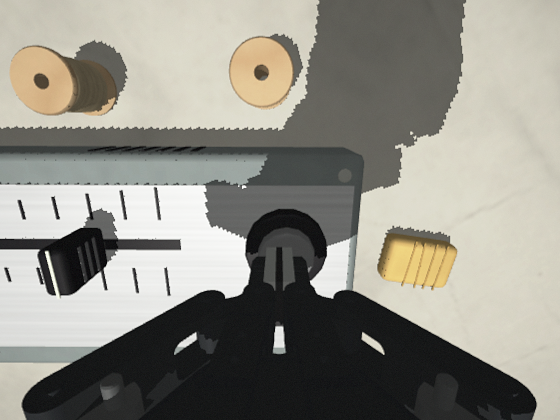

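The fingertips at (279,250) are over the button (centre ≈(287,247)) and already touching at 3.4 N. I'll press down.

Emit:
step_arm:
  deltas:
    - {"x": 0,"y": 0.1,"z": 0.1,"ax": 0,"ay": 0,"az": 0,"hand": 1}
    - {"x": 0,"y": 0,"z": 0.1,"ax": 0,"ay": 0,"az": 0,"hand": 1}
    - {"x": 0,"y": 0,"z": 0.1,"ax": 0,"ay": 0,"az": 0,"hand": 1}
    - {"x": 0,"y": 0,"z": 0.1,"ax": 0,"ay": 0,"az": 0,"hand": 1}
    - {"x": 0,"y": 0,"z": 0.1,"ax": 0,"ay": 0,"az": 0,"hand": 1}
    - {"x": 0,"y": 0,"z": 0.1,"ax": 0,"ay": 0,"az": 0,"hand": 1}
    - {"x": 0,"y": 0,"z": 0.1,"ax": 0,"ay": 0,"az": 0,"hand": 1}
    - {"x": 0,"y": 0,"z": 0,"ax": 0,"ay": 0,"az": 0,"hand": 1}
    - {"x": 0,"y": 0,"z": 0,"ax": 0,"ay": 0,"az": 0,"hand": 1}
    - {"x": 0,"y": 0,"z": 0,"ax": 0,"ay": 0,"az": 0,"hand": 1}

```text
clock: 12.5
tool_pos: [563.0, 13.7, 73.8]
eef_rot: [0.486, 3.103, 0.003]
wrist_force: [-7.3, -2.1, 22.6]
width: 0.1
```

22.6 N, well over the 5 N spring, so the button is bottomed. I'll lift away.

Emit:
step_arm:
  deltas:
    - {"x": 0,"y": 0,"z": -0.3,"ax": 0,"ay": 0,"az": 0,"hand": 1}
    - {"x": 0,"y": 0,"z": -0.5,"ax": 0,"ay": 0,"az": 0,"hand": 1}
    - {"x": 0,"y": 0,"z": -1,"ax": 0,"ay": 0,"az": 0,"hand": 1}
    - {"x": 0,"y": 0,"z": -2,"ax": 0,"ay": 0,"az": 0,"hand": 1}
    - {"x": 0,"y": 0,"z": -2.5,"ax": 0,"ay": 0,"az": 0,"hand": 1}
    - {"x": 0,"y": 0,"z": -2.5,"ax": 0,"ay": 0,"az": 0,"hand": 1}
    - {"x": 0,"y": 0,"z": -2.5,"ax": 0,"ay": 0,"az": 0,"hand": 1}
    - {"x": 1,"y": 1,"z": -2,"ax": 0,"ay": 0,"az": 0,"hand": 1}
    - {"x": 1,"y": 1,"z": 0,"ax": 0,"ay": 0,"az": 0,"hand": 1}
    - {"x": 0,"y": 0,"z": 0,"ax": 0,"ay": 0,"az": 0,"hand": 1}

```text
clock: 13.5
tool_pos: [548.1, 43.0, 203.4]
eef_rot: [-0.477, -3.104, -0.004]
wrist_force: [-0.6, -0.1, -0.7]
width: -0.1
```

```bash
python3 - <<'E'
from h import *
goal((-18,86,67))
a=env.capture("wrist")[:,:,::-1];b=env.capture("side")[:,:,::-1]
cv2.imwrite("pics/w9.png",np.hstack([cv2.resize(a,(400,300)),cv2.resize(b[140:275,190:370],(400,300),interpolation=cv2.INTER_CUBIC)]))
E
```

```text
t 13.5 box pos [-39.  106.2 203.4] F [-0.6 -0.1 -0.7] w -0.1
delta now-frame cm [-2.11 -2.06 13.63] aligned [-2.1  -2.02 13.64] turn [ 0.14 -0.1   0.23]
```

View pics/w9.png

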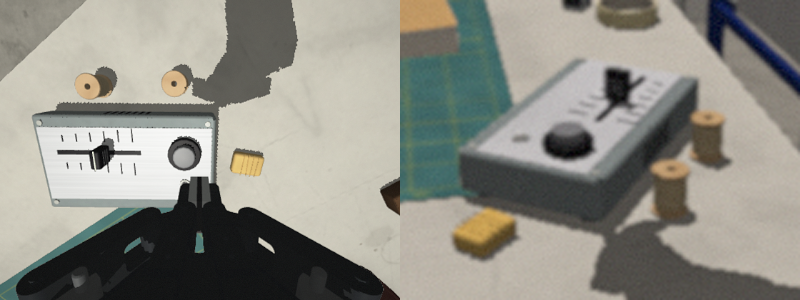

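The lever is at the fourth mark (≈(100,155) left), the button is up, and the reels and wax are standing where they were. The hand is clear at zero force.

```bash
python3 -c "
from h import *
print(env.hand_in(),env.get_state()['clock'])"
```

```text
the job is handed in; nothing more can be done
the job is handed in; nothing more can be done
```

The lever is in the third notch, the start button has been pressed and released, and the job is handed in. The robot clock read about 13.6 s, well inside the 45 s limit.

- **Lever:** I pushed it with the closed fingertips, one notch at a time, and checked by camera after each click. It ended at the fourth mark with no force on it and never went on towards the fourth notch. The highest push force I read was about 4 N, though force was only read at the end of each move.
- **Button:** I pressed until the force reached 22.6 N. The spring needs only about 5 N, so I took it as fully down. Travel was not measured directly. There was also about 7 N of sideways force during the press. It stood up again in the last picture.
- **Surroundings:** the last picture shows both reels and the wax cake standing, with no visible shift, and the hand clear of everything. I judged their positions by eye rather than measuring them again.
- **What disagreed:** the first three move calls were refused because every key must be given in each row; nothing moved. The button top turned out about 10 mm higher than I had estimated, so the approach touched it lightly (3.4 N) before the press.

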